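Clip the lot tag's snap hook onto the bottle crate's eye

TASK

Take the lot tag out of its wooden rack by the snap hook's grip and clip it onto the steel eye on the front of the bottle crate: press the hook's sprung gate gently against the eye's cross bar until the bar is well inside the hook, then lower the hook so that the gate snaps shut under the bar and the tag is left hanging upright from the eye. The eye bolt is not always screwed in equally far, so feel for it, never push hard on it, and leave everything else standing where it is.

Things in the scene. Friction and masses are not known exactly. Their poses are not given: they have to be found in the camera images.
- hook: Loose snap hook with steel lot tag, one piece, 0.15 kg, flat in its x-z plane; z up, x to the gate side. Origin: where the eye's bar centre sits when it hangs, in the crown. In mm from here: round steel bow, top at z 11, bends down to a square nose, x 6 to 18, z -20 to -6; tag plate x -14 to 26, z -136 to -66, 5 thick; black foot x -42 to 16, z -66 to -58. Starts upright in the rack.
- hook_grip (a point): Where to pinch the hook (axes as the hook's): on its black plastic grip, 30 mm behind (-x) and 22 mm below the hook's origin. The grip is 10 mm thick along y, 24 mm wide along x (12 each side of here), and reaches from 28 mm above to 38 mm below this point.
- hook_mouth (a point): Point on the outer face of the shut gate, 12.5 mm ahead (+x) and 32 mm below the hook's origin, where the bar should be pressed in. The nose ends 12 mm above it, 5.5 mm proud of it; the gate spans 25 mm below to 10 mm above it, 9 mm wide, 5 thick. Once inside, the bar lies behind the nose; lowering the hook 32 mm brings it into the crown, the gate snapping shut under it.
- gate (a joint): The hook's sprung gate, rad: 0 shut, about 0.7 fully in. Hinged at its foot (26 mm below hook_mouth), its tip swings inwards (hook -x) only; a spring shuts it. Pressing the bar in at hook_mouth takes 2 to 6 N; the bar clears the nose about 13 mm after first touch and bottoms hard on two black guards beside the gate at 19 mm: aim between, e.g. 3 mm back.
- crate: Fixed slatted wooden bottle crate, 300 wide (y), 200 deep (x), 245 mm high, full of bottles whose tops are 280 mm high at most. Origin on the table, at the middle of its front face; x points into the crate, so the front looks to its -x.
- eye_base (a point): Point on the crate's front face (axes as the crate's), 200 mm above the table, midway between the legs of the eye: a U of 6 mm round steel, legs 44 mm apart coming out level along -x, joined by a level cross bar along y at this height. The bar's centre stands 36 to 76 mm off the face, differently each time, unmeasured: feel for it. It does not give; load it with less than 25 N.
- rack: Fixed wooden tag rack, 85 (x) by 60 (y) by 51 mm high, with a slot along its x, 44 x 7 mm and 36 mm deep, in which the tag stands (1 mm play each side). Origin at the centre of its underside.
- green_bottle: loose green glass bottle, 64 mm across, 200 mm tall, standing; origin at the centre of its underside
- amber_bottle: loose amber glass bottle with a cork, 60 mm across, 182 mm tall, standing; origin at the centre of its underside
- stone_jar: loose white stoneware jar with a cork bung, 86 mm across, 112 mm tall, standing; origin at the centre of its underside
- ink_bottle: loose squat green glass ink bottle, 48 mm across, 56 mm tall, standing; origin at the centre of its underside
- clean_brush: loose cleaning brush lying flat; origin under its middle, handle towards its own -x
- sort_bowl: loose terracotta bowl, 100 mm across, 50 mm tall; origin at the centre of its underside
- stopper_tray: open cardboard tray, 120 x 160 x 40 mm; origin at the centre of its underside
There are look-alikes about, which are no part of the job. There is more than one size of the rack; the job needs the smallest. There is more than one size of the hook; the job needs the larger.

How it is judged:
By the outcome, as a careful person would: the job done as asked, in the order asked, and still so for the second after the job is handed in, with the robot touching nothing.
It also fails if it takes over 58 s, if anything falls off the work surface, if the arm or the gripper's body presses on something with over 40 N, if the wrist force passes 120 N, or if a joint passes its speed limit or range.

ROBOT

A 6-joint arm with a two-finger parallel gripper is mounted at the origin on the work surface. World frame = base frame: x ahead of the robot, y to its left, z up, the work surface at z = 0. Lengths are in m, angles in rad, forces in N, time in s.
With the tool pointing down it reaches from about 0.425 to 0.925 m from the base axis. Payload 12.5 kg.
Tool frame: the origin (TCP) lies at the very end of the fingers, on their centre line; the grasp point (between the pads) lies 19 mm behind it; z points along the fingers, y is the line along which they close (so a half turn about z gives the same grasp; the last joint's range is limited). The gripper opens to 85 mm and grips with 20 to 120 N. Pads are 22 mm wide; open, the fingers measure 114 mm over their backs; the gripper's body (76 mm by 85 mm) begins 54 mm behind the grasp point. The pads swing forward as they close: fully open they stand 13 mm farther back than shut.
Start: joints at [-1.241, 0.491, 1.559, -0, 1.092, -0.106], TCP at [0.264, -0.567, 0.231] pointing down, gripper open.
Joint ranges: [-3.1, 3.1], [-0.84, 2.19], [0.05, 2.79], [-1.13, 4.28], [0.06, 2.93], [-2.69, 2.69]. Speed limits (rad/s): [2.22, 2.22, 2.79, 3.14, 3.14, 3.14].

INTERFACE

Orientations are given as a rotation vector (axis times angle).
In Python, from plant import arm, cams, order gives the robot as it stands.
- The arm moves only by the shell command python3 -m inch 'ROWS' [FORCE]. ROWS is JSON, a list of rows, each a list of 3 entries, a list of its own where there are three numbers: the shift along the tool's x, y, z in cm, then the turn about the tool's z in degrees, then the opening, from 0 (shut) to 1 (fully open). A call has 1 to 5 rows; each row shifts and turns the commanded pose from where the row before left it, along the tool's axes as they then stand; what a row does not reach is not made up. A row lasts 1/8 s, in which the tool goes at most 62.5 mm and 10.7 degrees, less where a joint would pass 70% of its speed; a pose out of reach is approached as far as the arm can. A call with a gripper value outside its range is refused whole. The fingers move at their own pace and stop on an object; FORCE is the grip in N (left out, the last holds). Time passes only in rows, so rows that do not move let the fingers close. It gives the time, the measured TCP pose, the force, the opening and the grip force at its end, in the units of the state.
- arm.state(): the state, without advancing time (a new reading comes with each control period).
- cams.snapshot(name): name is "scene" or "top"; returns (picture, depth): 384x512x3 uint8, red, green, blue; 384x512 float32, m along the optical axis (not along the pixel's ray), 0 where there is no reading.
- cams.camera_model(name): a dict with "vfov" (degrees; the focal length in pixels is half the picture's height over the tangent of half this angle, whatever the lens; pixels are square), "cx", "cy" (the principal point, pixels), "k1" (the pictures are not rectified: a ray, as slopes to the right and down, at radius r is drawn at 1 + k1 r^2 times it, then the intrinsics apply), "R" (3x3) and "t" (3): a world point X has camera coordinates R X + t. Camera axes: x right, y down, z forward; pixel columns grow to the right and rows downward; lengths in m; the calibration is good to about 2 mm. A picture is of the moment at which its call begins. camera_model takes no time and is no camera call.
- order.hand_in(): hands the job in; it is judged then, once.
Trained networks look in the newest picture that a camera, given by its name, has taken for a name from the list of things; names that differ only in an ending like _2 or _b are one class to them, and where a whole thing is asked for, a point or a joint stands for the part that bears it (a point fixed in the world has none). Each returns a list of dicts, best first, with "score" (0 to 1); they miss things now and then, are a little off and sometimes report something else, mostly with a low value. They report only what shows in the picture. A call takes as long as a camera call. They do not tell look-alikes from the thing itself.
- cams.recognise(camera, name): "box" ([left, top, width, height] in pixels, round what is visible of it).
- cams.place_of(camera, name): "point" ([row, column] in pixels: a listed point, or the origin of a listed thing).
The state is a dict: "clock": time; "qpos": joint angles; "joint_velocities": joint speeds; "joint_torque": joint torques, N m; "position": TCP position; "ee_rot": TCP orientation; "ft_force": force on the tool from outside, world axes, zero at the start; "wrist_torque": the same for the moment, N m; "opening": finger opening in m; "grip_force": force on a finger pad.
Only numpy, scipy, OpenCV 4.12 (cv2) and the standard library are available. Lean on these libraries where they do the work, as an engineer would, in place of code of your own. Each camera call takes 0.05 s, during which the arm holds its last target. There are 200 camera calls.

## Working session

There is one attempt and no reset: what is moved stays moved. The work goes in short steps, Python scripts to look and compute and a shell command to move; the robot and the scene stay as the last step left them, time stands still between calls to the robot, and variables do not carry over. Pictures are saved under pics/ and viewed, at most 10 in all, crops included, and the job is handed in when it is done.

```bash
ls; mkdir -p pics
cat > h.py <<'E'
import numpy as np, cv2
from plant import arm, cams, order
def ray(m,u,v):
    f=192/np.tan(np.radians(m["vfov"])/2); d=np.array([(u-m["cx"])/f,(v-m["cy"])/f]); s=d.copy()
    for _ in range(30): s=d/(1+m["k1"]*(s@s))
    return np.array([s[0],s[1],1.])
def at_depth(m,u,v,z): return np.array(m["R"]).T@(ray(m,u,v)*z-np.array(m["t"]))
def at_height(m,u,v,h):
    R=np.array(m["R"]);c=-R.T@np.array(m["t"]);d=R.T@ray(m,u,v);return c+d*(h-c[2])/d[2]
def proj(m,X):
    f=192/np.tan(np.radians(m["vfov"])/2);p=np.array(m["R"])@np.array(X)+np.array(m["t"]);s=p[:2]/p[2];s=s*(1+m["k1"]*(s@s));return f*s+[m["cx"],m["cy"]]
E
python3 - <<'E'
from h import *
for n in("scene","top"):
    p,d=cams.snapshot(n); m=cams.camera_model(n)
    cv2.imwrite(f"pics/{n}0.png",cv2.resize(p[:,:,::-1],(800,600),interpolation=cv2.INTER_CUBIC)); np.save(n+"d.npy",d);np.save(n+"p.npy",p)
    print(n,"cam at",-np.array(m["R"]).T@np.array(m["t"]))
    for t in("hook","rack","hook_grip","eye_base","crate","hook_mouth"):
        for r in cams.place_of(n,t)[:4]:
            v,u=r["point"]; z=d[int(v),int(u)] if 0<=v<384 and 0<=u<512 else 0
            print(t,round(r["score"],2),np.round([u,v]),at_depth(m,u,v,z).round(3))
print(arm.state())
E
```

```text
pics
scene cam at [ 0.92004279 -0.63162583  0.80587722]
hook 0.89 [200. 234.] [ 0.491 -0.237  0.131]
hook 0.52 [210. 211.] [ 0.43  -0.135  0.088]
rack 0.8 [207. 272.] [ 0.532 -0.268  0.048]
rack 0.63 [161. 230.] [ 0.353 -0.246  0.061]
rack 0.58 [255. 242.] [ 0.577 -0.132  0.063]
hook_grip 0.89 [196. 230.] [ 0.493 -0.247  0.158]
hook_grip 0.49 [204. 219.] [ 0.435 -0.164  0.084]
eye_base 0.72 [332. 164.] [0.668 0.065 0.234]
hook_mouth 0.82 [209. 216.] [ 0.385 -0.091  0.   ]
hook_mouth 0.66 [203. 245.] [ 0.51  -0.248  0.118]
top cam at [ 0.26297867 -0.03749049  1.40495051]
hook 0.72 [346. 197.] [ 0.497 -0.247  0.16 ]
hook 0.55 [305. 226.] [ 0.43  -0.143  0.103]
rack 0.93 [336. 202.] [ 0.501 -0.237  0.053]
rack 0.58 [281. 185.] [ 0.555 -0.083  0.061]
hook_grip 0.53 [311. 230.] [ 0.431 -0.168 -0.003]
hook_grip 0.47 [340. 209.] [ 0.465 -0.232  0.155]
eye_base 0.55 [208. 133.] [0.655 0.103 0.237]
crate 0.95 [213. 160.] [ 0.651  0.118 -0.008]
hook_mouth 0.57 [299. 226.] [ 0.443 -0.133 -0.002]
hook_mouth 0.51 [342. 197.] [ 0.503 -0.242  0.132]
{'clock': 0.7, 'qpos': array([-1.24059958e+00,  4.90862746e-01,  1.55890833e+00,  1.78169247e-05,
        1.09172787e+00, -1.05625398e-01]), 'joint_velocities': array([-6.22394679e-05, -5.49156131e-04, -2.24286678e-04, -1.42083146e-03,
       -1.42423860e-03,  4.36094863e-04]), 'joint_torque': array([ 9.21581086e-04, -6.18127799e+01, -2.61812943e+01, -6.76555123e-05,
        2.84112248e-04,  9.58971867e-06]), 'position': array([ 0.26385858, -0.56657621,  0.23134722]), 'ee_rot': array([3.06721132e+00, 6.79150361e-01, 4.11721836e-05]), 'ft_force': array([0.37909067, 0.982215  , 0.08364532]), 'wrist_torque': array([ 0.04357182, -0.03225965, -0.00679422]), 'grip_force': 0.0, 'opening': 0.0856527593920782}
```

View pics/scene0.png

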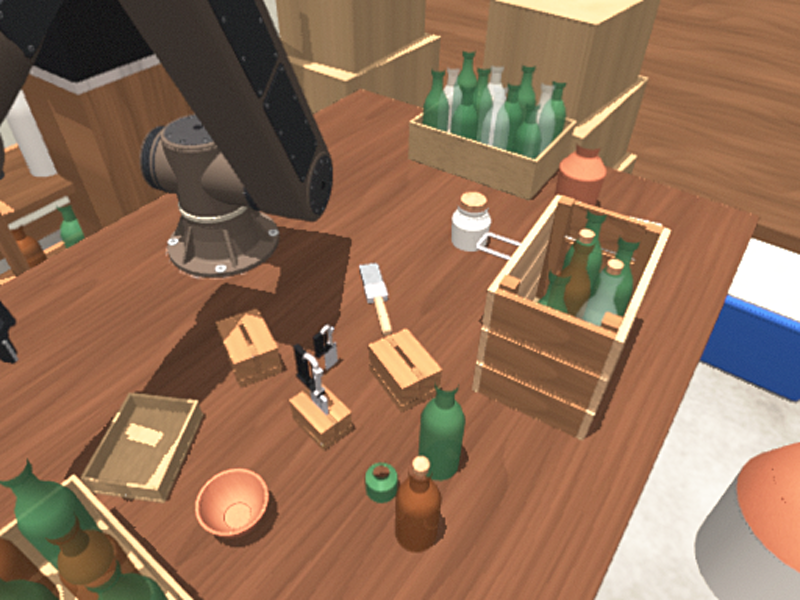

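View pics/top0.png

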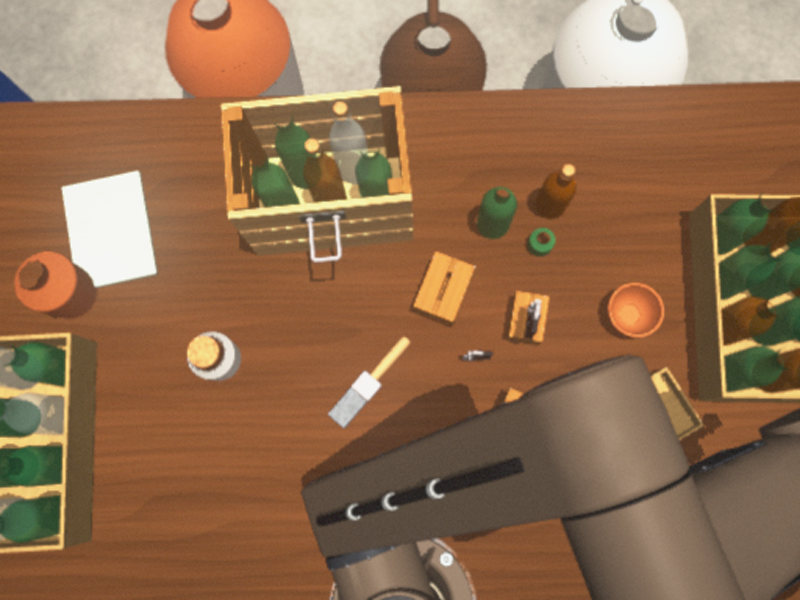

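The scene shows three racks, at 800-px positions (250,345), (405,365) and (320,415), the last being the smallest with a hook in it. A second, smaller hook stands free at (325,345), and the eye is at (500,243). In the top view the eye is at (324,240), the hook in its rack at (533,313), and the free hook at (477,355). I choose the hook in the smallest rack and will check it in a close crop.

Run:
```python
from h import *
a=np.load("scenep.npy")[200:290,165:255];b=np.load("topp.npy")[175:240,290:370]
o=np.hstack([cv2.resize(a,(400,400),interpolation=cv2.INTER_CUBIC),cv2.resize(b,(400,325),interpolation=cv2.INTER_CUBIC).__class__((400,400,3),np.uint8)])
o[:, 400:]=0; o[:325,400:]=cv2.resize(b,(400,325),interpolation=cv2.INTER_CUBIC)
cv2.imwrite("pics/crop1.png",o[:,:,::-1])
for n in("scene","top"):
    m=cams.camera_model(n);d=np.load(n+"d.npy");p=np.load(n+"p.npy")
    V,U=np.mgrid[0:384,0:512]; X=np.zeros((384,512,3))
    r=(slice(200,290),slice(165,255)) if n=="scene" else (slice(175,240),slice(290,370))
    for v in range(r[0].start,r[0].stop):
        for u in range(r[1].start,r[1].stop):
            if d[v,u]>0:X[v,u]=at_depth(m,u,v,d[v,u])
    np.save(n+"X.npy",X)
    k=(X[...,2]>.065)&(X[...,2]<.25)&(X[...,0]>.44)&(X[...,0]<.58)&(abs(X[...,1]+.25)<.06)
    q=X[k];print(n,len(q))
    for w in np.c_[U[k],V[k],(q*1000).round(),p[k]].astype(int)[::(1 if n=="top" else 3)]:print(*w)
```

```text
scene 414
189 220 455 -232 154 74 57 51
189 221 459 -235 156 52 52 54
187 222 456 -239 154 126 85 62
190 222 465 -238 159 51 50 51
188 223 460 -240 154 66 48 41
191 223 469 -238 158 53 52 52
188 224 461 -241 152 77 49 38
191 224 470 -240 157 49 48 51
194 224 475 -235 156 53 47 47
190 225 468 -242 154 23 27 26
193 225 475 -239 156 46 47 49
188 226 459 -240 143 98 67 51
191 226 472 -243 154 26 25 25
194 226 479 -240 156 102 97 95
188 227 457 -240 138 107 72 54
191 227 472 -243 150 20 18 20
194 227 481 -242 156 177 166 162
197 227 490 -241 161 255 255 255
189 228 461 -240 137 55 40 32
193 228 478 -243 151 65 61 61
197 228 492 -243 161 255 255 255
189 229 461 -241 134 59 42 34
192 229 473 -242 144 28 27 27
195 229 486 -245 155 128 119 118
198 229 496 -244 161 255 255 255
189 230 459 -240 128 78 52 39
192 230 474 -243 141 21 20 23
195 230 480 -239 141 39 39 38
198 230 496 -245 158 255 247 245
201 230 504 -243 162 255 250 246
191 231 468 -242 132 24 24 26
194 231 485 -248 150 42 41 44
198 231 499 -248 159 191 163 154
201 231 503 -243 158 255 255 255
191 232 467 -241 128 22 25 27
194 232 48
[... 8218 characters left out ...]
236 157 95 69 55
335 213 464 -226 97 119 78 45
336 213 465 -229 93 83 61 48
337 213 462 -229 109 65 45 39
338 213 459 -229 131 64 45 37
339 213 457 -230 142 62 44 34
340 213 458 -233 137 63 46 38
341 213 457 -235 141 82 55 45
335 214 463 -227 89 117 78 49
336 214 461 -229 96 78 54 41
337 214 459 -229 113 67 48 37
338 214 457 -230 122 63 47 35
339 214 456 -231 131 61 40 30
340 214 457 -235 126 72 52 35
335 215 460 -227 90 113 75 46
336 215 460 -229 89 77 56 44
337 215 458 -230 103 66 43 31
338 215 457 -232 106 70 48 37
339 215 456 -234 111 64 42 31
340 215 456 -237 113 93 63 43
337 216 457 -232 91 95 65 43
338 216 456 -234 91 89 62 42
339 216 457 -238 89 78 57 42
340 216 456 -239 95 112 77 53
```

View pics/crop1.png

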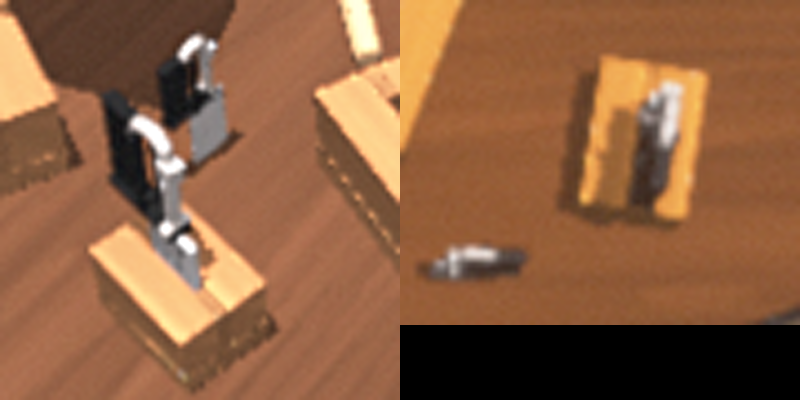

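The crop confirms it: the larger hook stands in the smallest rack, with the black grip behind at lower x and the bow and gate towards +x, yaw about -10°. The free hook next to it is smaller. Next I measure the eye and crate.

Run:
```python
from h import *
X=np.load("topX.npy");q=X.reshape(-1,3);k=(q[:,2]>.148)&(q[:,2]<.175)&(q[:,0]>.44)&(q[:,0]<.53)&(abs(q[:,1]+.24)<.03)
p=q[k];l=cv2.fitLine(p[:,:2].astype(np.float32),cv2.DIST_HUBER,0,.01,.01).ravel();print("hook",l,np.degrees(np.arctan2(l[1],l[0])),p.min(0),p.max(0))
for n in("scene","top"):
    m=cams.camera_model(n);d=np.load(n+"d.npy");im=np.load(n+"p.npy").astype(int)
    us=range(290,440) if n=="scene" else range(130,275); vs=range(90,280) if n=="scene" else range(50,180)
    P=np.array([np.r_[at_depth(m,u,v,d[v,u]),u,v,im[v,u]] for v in vs for u in us if d[v,u]>0])
    # rim, front edge: min x per y bin at z~.245
    r=P[abs(P[:,2]-.245)<.008]; 
    if n=="top":
        b=[]
        for y in np.arange(-.05,.26,.01):
            s=r[abs(r[:,1]-y)<.006]; s=s[s[:,0]>.5]
            if len(s): b.append([s[:,0].min(),y])
        b=np.array(b);print("rim",b.round(3).tolist());l=cv2.fitLine(b.astype(np.float32),cv2.DIST_HUBER,0,.003,.01).ravel();print(l)
    f=P[(P[:,2]<.235)&(P[:,2]>.02)&(P[:,0]>.6)&(P[:,0]<.70)&(P[:,1]>-.05)&(P[:,1]<.25)]
    print("front pts",len(f))
    e=P[(abs(P[:,2]-.203)<.012)&(P[:,0]<.645)&(P[:,0]>.5)&(P[:,1]>.0)&(P[:,1]<.2)]
    print(n,"eye",len(e))
    for w in np.c_[(e[:,:3]*1000).round(),e[:,3:5]].astype(int)[::2 if len(e)>120 else 1]:print(*w,end=' | ')
```

```text
hook [ 0.9762414  -0.21668586  0.48065767 -0.2375771 ] -12.514452 [ 0.45705852 -0.24677763  0.1503043 ] [ 0.50863403 -0.22853716  0.16604329]
front pts 2109
scene eye 124
579 126 203 311 149 | 583 129 203 313 149 | 579 120 203 310 150 | 582 126 201 312 150 | 587 128 202 314 150 | 593 129 204 316 150 | 581 117 202 310 151 | 588 127 199 314 151 | 592 130 199 316 151 | 598 131 202 318 151 | 579 110 203 308 152 | 582 116 200 310 152 | 597 127 200 317 152 | 602 129 201 319 152 | 607 132 202 321 152 | 579 104 203 307 153 | 582 109 201 309 153 | 606 127 201 320 153 | 610 131 201 322 153 | 615 132 202 324 153 | 579 99 202 306 154 | 583 103 202 308 154 | 614 131 199 323 154 | 620 130 202 325 154 | 624 133 202 327 154 | 581 95 203 306 155 | 582 104 197 308 155 | 623 130 200 326 155 | 628 131 201 328 155 | 633 133 202 330 155 | 580 91 201 305 156 | 585 94 201 307 156 | 631 130 200 329 156 | 636 133 201 331 156 | 580 87 200 304 157 | 585 89 201 306 157 | 639 134 198 332 157 | 588 83 203 306 158 | 591 88 201 308 158 | 588 84 199 306 159 | 593 84 201 308 159 | 599 84 204 310 159 | 593 86 197 308 1
[... 1832 characters left out ...]
199 158 | 599 88 204 216 158 | 598 132 202 199 159 | 597 88 200 216 159 | 595 132 204 199 160 | 593 88 203 216 160 | 591 131 206 199 161 | 591 88 201 216 161 | 589 131 206 199 162 | 589 88 201 216 162 | 587 132 200 199 163 | 586 91 200 215 163 | 586 85 202 217 163 | 585 130 199 200 164 | 584 106 201 209 164 | 583 101 205 211 164 | 584 96 200 213 164 | 583 90 204 215 164 | 584 86 197 217 164 | 581 129 205 200 165 | 580 123 207 202 165 | 580 119 205 204 165 | 582 114 198 206 165 | 581 109 201 208 165 | 581 103 203 210 165 | 581 98 202 212 165 | 580 93 205 214 165 | 582 89 198 216 165 | 579 127 200 201 166 | 579 122 202 203 166 | 578 116 205 205 166 | 578 111 203 207 166 | 578 106 204 209 166 |
```

```bash
python3 -m inch '[[[0,0,-1],9,1],[[0,0,-1],9,1],[[0,0,-1],9,1],[[0,0,0],9,1]]'
```

```text
clock: 1.2
position: [0.2639, -0.5668, 0.2622]
ee_rot: [3.125, -0.31, 0.001]
ft_force: [-0.0, 1.1, -0.2]
opening: 0.0855
grip_force: 0.0
```

```bash
python3 -m inch '[[[2.2,-5.7,0],0,1],[[2.2,-5.7,0],0,1],[[2.2,-5.7,0],0,1],[[2.2,-5.7,0],0,1],[[2.2,-5.7,0],0,1]]'
```

```text
clock: 1.82
position: [0.4272, -0.3062, 0.2616]
ee_rot: [3.127, -0.302, 0.001]
ft_force: [0.5, -0.9, 0.2]
opening: 0.0853
grip_force: 0.0
```

```bash
python3 -m inch '[[[2.2,-5.7,0],0,1],[[0.3,-2.4,0],0,1],[[0,0,0],0,1],[[0,0,0],0,1]]'
```

```text
clock: 2.33
position: [0.4662, -0.2338, 0.2614]
ee_rot: [3.127, -0.302, 0.0]
ft_force: [-0.3, -0.5, 0.3]
opening: 0.0856
grip_force: 0.0
```

```bash
python3 -m inch '[[[0.2,0.2,5],1,1],[[0,0,5],0,1],[[0,0,3.5],0,1],[[0,0,1.6],0,1],[[0,0,0],0,1]]' 30
```

```text
clock: 2.95
position: [0.4672, -0.2365, 0.1093]
ee_rot: [-3.123, 0.332, 0.003]
ft_force: [0.0, 0.3, 0.8]
opening: 0.0852
grip_force: 0.0
```

Run:
```python
from h import *
p,d=cams.snapshot("scene")
cv2.imwrite("pics/s1.png",cv2.resize(p[170:300,130:290,::-1],(800,650)[:1]+(600,),interpolation=cv2.INTER_CUBIC))
```

```text
(no output)
```

View pics/s1.png

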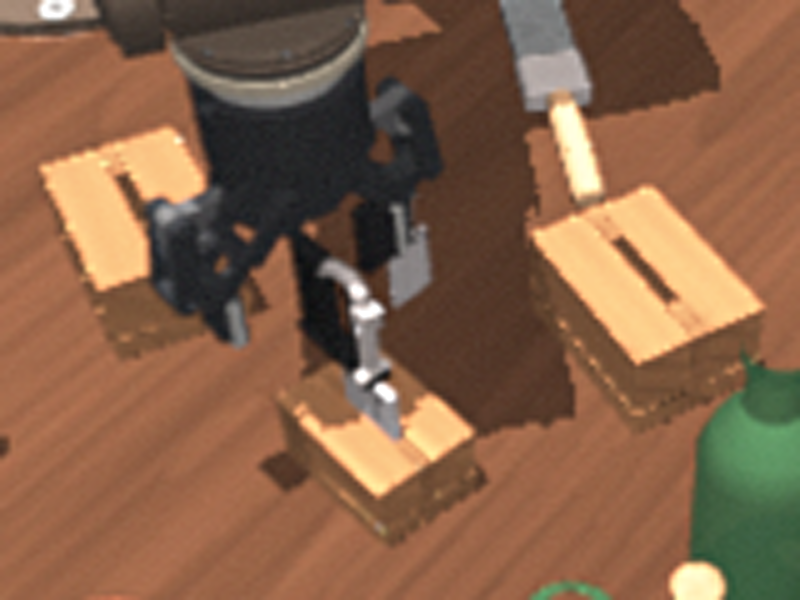

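The hook's grip at (320,280) stands between the open fingers (pads at 230,320 and 410,130), and the small hook at (405,265) is clear. I close now.

```bash
python3 -m inch '[[[0,0,0],0,0.4],[[0,0,0],0,0.3],[[0,0,0],0,0.2],[[0,0,0],0,0],[[0,0,0],0,0]]' 30
```

```text
clock: 3.62
position: [0.4681, -0.2354, 0.1106]
ee_rot: [3.124, -0.329, 0.001]
ft_force: [0.3, 1.7, 3.2]
opening: 0.0096
grip_force: 32.9
```

```bash
python3 -m inch '[[[0,0,0],0,0],[[0,0,0],0,0],[[0,0,0],0,0]]' 60
```

```text
clock: 4.0
position: [0.4681, -0.2354, 0.1106]
ee_rot: [3.124, -0.329, 0.001]
ft_force: [-0.4, 1.9, 4.8]
opening: 0.0095
grip_force: 60.8
```

```bash
python3 -m inch '[[[0,0,-1],0,0],[[0,0,-1.5],0,0],[[0,0,-2],0,0],[[0,0,-3.5],0,0],[[0,0,-5],0,0]]' 60
```

```text
clock: 4.62
position: [0.4675, -0.2353, 0.2416]
ee_rot: [-3.124, 0.329, 0.002]
ft_force: [0.8, -1.1, -1.2]
opening: 0.0096
grip_force: 59.5
```

```bash
python3 -m inch '[[[0,0,0],-8.4,0],[[0,0,0],-8.4,0],[[0.8,-5,0],0,0],[[1.3,-6,0],0,0],[[1.3,-6,0],0,0]]'
```

```text
clock: 5.25
position: [0.4876, -0.0618, 0.2413]
ee_rot: [3.138, 0.129, 0.002]
ft_force: [1.4, -0.4, -2.1]
opening: 0.0094
grip_force: 59.7
```

```bash
python3 -m inch '[[[1.3,-6,0],0,0],[[1.3,-6,0],0,0],[[1.2,-4.4,0],0,0],[[0,0,0],0,0],[[0,0,0],0,0]]'
```

```text
clock: 5.88
position: [0.5117, 0.103, 0.2408]
ee_rot: [3.138, 0.132, 0.0]
ft_force: [1.0, 0.5, -1.7]
opening: 0.0093
grip_force: 59.7
```

```bash
python3 -m inch '[[[0,0,2.5],0,0],[[0,0,2.5],0,0],[[0,0,0],0,0],[[0,0,0],0,0]]'
python3 - <<'E'
from h import *
from plant import arm
s=arm.state();T=s["position"]
e=np.array([.9965,.084,0]);yv=np.array([-.084,.9965,0]);o=T+e*.030+np.array([0,0,.041])
for n in("scene","top"):
    p,d=cams.snapshot(n);m=cams.camera_model(n)
    q=cv2.resize(p,None,fx=5,fy=5,interpolation=cv2.INTER_CUBIC)[:,:,::-1].copy()
    pts={"mouth":o+e*.0125-[0,0,.032],"bowtop":o+[0,0,.011],"noseend":o+e*.018-[0,0,.020],"tag":o+e*.026-[0,0,.136],"tagb":o-e*.014-[0,0,.136],"bar":np.array([.581,.1095,.2]),"bl":np.array([.579,.1315,.2]),"br":np.array([.583,.0876,.2])}
    for k,X in pts.items():
        u,v=proj(m,X);print(n,k,u.round(),v.round());cv2.circle(q,(int(u*5+2),int(v*5+2)),3,(0,0,255),-1)
    u,v=proj(m,pts["mouth"]);u=int(u*5);v=int(v*5)
    cv2.imwrite(f"pics/a_{n}.png",q[max(0,v-250):v+350,max(0,u-350):u+350])
    pr=cams.place_of(n,"hook_mouth")[:3];print([(r["score"],r["point"]) for r in pr])
    V,U=np.mgrid[0:384,0:512]
    P=np.array([np.r_[at_depth(m,a,b,d[b,a]),p[b,a]] for b in range(100,220) for a in range(150,360) if d[b,a]>0])
    k=(abs((P[:,:3]-o)@yv)<.012)&((P[:,:3]-o)@e>-.01)&((P[:,:3]-o)@e<.03)&(P[:,2]>.09)
    w=np.c_[(P[k,:3]-o)@e,(P[k,:3]-o)@yv,P[k,2]-o[2]]*1000
    print(n,len(w),w[:,0].max() if len(w) else 0,w[:,2].max() if len(w) else 0,w[:,2].min() if len(w) else 0,np.median(w[:,1]))
E
```

```text
clock: 6.38
position: [0.5124, 0.1026, 0.1913]
ee_rot: [3.139, 0.129, 0.002]
ft_force: [0.5, 0.4, -1.6]
opening: 0.0092
grip_force: 59.7
scene mouth 299.0 150.0
scene bowtop 297.0 136.0
scene noseend 302.0 147.0
scene tag 300.0 181.0
scene tagb 288.0 176.0
scene bar 309.0 153.0
scene bl 312.0 149.0
scene br 305.0 157.0
[(0.76, [217.8, 210.8]), (0.55, [151.5, 299.2])]
scene 425 26.157185965414595 122.8808340770474 -135.71534738344764 -4.094603844116752
top mouth 209.0 175.0
top bowtop 207.0 176.0
top noseend 208.0 172.0
top tag 213.0 179.0
top tagb 214.0 193.0
top bar 208.0 165.0
top bl 199.0 166.0
top br 216.0 164.0
[(0.43, [225.8, 300.5])]
top 78 11.107919741975406 255.93431009889102 228.76734272794033 0.07471192123195243
```

View pics/a_scene.png

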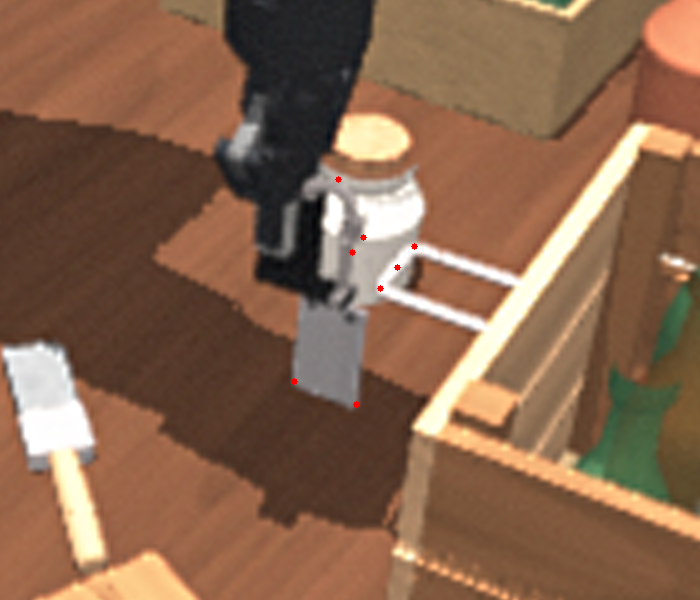

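The hook hangs upright. Predicted mouth (363,238 in the crop) and tag corners (294,381 and 356,405) fall on it, and the bar (398,268) lies straight ahead at mouth height. First touch should come after about 23 mm.

```bash
python3 -m inch '[[[0.8,0,0],0,0],[[0.5,0,0],0,0],[[0.3,0,0],0,0],[[0,0,0],0,0]]'; python3 -m inch '[[[0.15,0,0],0,0],[[0,0,0],0,0]]';python3 -m inch '[[[0.15,0,0],0,0],[[0,0,0],0,0]]'
```

```text
clock: 7.08
position: [0.528, 0.1047, 0.1901]
ee_rot: [3.139, 0.131, -0.0]
ft_force: [-0.1, 0.4, -1.7]
opening: 0.0096
grip_force: 59.7
clock: 7.32
position: [0.5294, 0.1048, 0.1903]
ee_rot: [3.139, 0.131, 0.0]
ft_force: [0.2, -0.5, -1.2]
opening: 0.0092
grip_force: 59.7
clock: 7.58
position: [0.531, 0.1049, 0.1903]
ee_rot: [3.139, 0.131, 0.0]
ft_force: [-0.2, -0.3, -1.8]
opening: 0.0091
grip_force: 59.7
```

```bash
python3 -m inch '[[[0.15,0,0],0,0],[[0,0,0],0,0]]'; python3 -m inch '[[[0.15,0,0],0,0],[[0,0,0],0,0]]'
```

```text
clock: 7.82
position: [0.5325, 0.105, 0.1903]
ee_rot: [3.139, 0.131, 0.0]
ft_force: [0.1, -0.1, -1.1]
opening: 0.0092
grip_force: 59.7
clock: 8.07
position: [0.534, 0.1051, 0.1903]
ee_rot: [3.139, 0.131, 0.0]
ft_force: [1.3, 0.0, -2.1]
opening: 0.0096
grip_force: 59.7
```

```bash
python3 -m inch '[[[0.2,0,0],0,0],[[0,0,0],0,0]]'; python3 -m inch '[[[0.2,0,0],0,0],[[0,0,0],0,0]]'
```

```text
clock: 8.32
position: [0.5357, 0.1053, 0.1902]
ee_rot: [3.139, 0.131, -0.001]
ft_force: [-1.9, 0.1, -0.9]
opening: 0.0092
grip_force: 59.7
clock: 8.57
position: [0.5378, 0.1054, 0.1902]
ee_rot: [3.139, 0.131, -0.001]
ft_force: [-1.8, -0.2, -1.3]
opening: 0.0092
grip_force: 59.7
```

```bash
for i in 1; do python3 -m inch '[[[0.2,0,0],0,0],[[0.2,0,0],0,0],[[0,0,0],0,0]]'; done; python3 -m inch '[[[0.2,0,0],0,0],[[0.2,0,0],0,0],[[0,0,0],0,0]]'
```

```text
clock: 8.95
position: [0.5419, 0.1058, 0.1903]
ee_rot: [3.139, 0.131, -0.0]
ft_force: [-3.1, 0.7, -0.9]
opening: 0.0095
grip_force: 59.8
clock: 9.32
position: [0.5459, 0.1061, 0.1902]
ee_rot: [3.139, 0.131, -0.0]
ft_force: [-4.0, 0.3, -0.8]
opening: 0.0092
grip_force: 59.8
```

```bash
python3 -m inch '[[[0.2,0,0],0,0],[[0.15,0,0],0,0],[[0,0,0],0,0]]'; python3 -m inch '[[[0.15,0,0],0,0],[[0,0,0],0,0]]'
```

```text
clock: 9.7
position: [0.5494, 0.1064, 0.1902]
ee_rot: [3.139, 0.131, -0.0]
ft_force: [-3.7, 0.3, -2.5]
opening: 0.0091
grip_force: 59.7
clock: 9.95
position: [0.5509, 0.1066, 0.1902]
ee_rot: [3.139, 0.131, -0.0]
ft_force: [-3.2, -0.0, -2.1]
opening: 0.0093
grip_force: 59.7
```

```bash
python3 -m inch '[[[0.1,0,0],0,0],[[0,0,0],0,0]]'; python3 -m inch '[[[0.1,0,0],0,0],[[0,0,0],0,0]]'
```

```text
clock: 10.2
position: [0.5519, 0.1066, 0.1902]
ee_rot: [3.139, 0.131, -0.0]
ft_force: [-3.6, -0.4, -2.3]
opening: 0.0092
grip_force: 59.7
clock: 10.45
position: [0.5529, 0.1067, 0.1902]
ee_rot: [3.139, 0.131, 0.0]
ft_force: [-3.8, 0.8, -3.3]
opening: 0.0094
grip_force: 59.7
```

```bash
python3 -m inch '[[[0.07,0,0],0,0],[[0,0,0],0,0]]'
```

```text
clock: 10.7
position: [0.5536, 0.1068, 0.1903]
ee_rot: [3.139, 0.131, 0.0]
ft_force: [-4.2, -0.2, -1.8]
opening: 0.0089
grip_force: 59.7
```

```bash
python3 -m inch '[[[-0.25,0,0],0,0],[[0,0,0],0,0],[[0,0,0.4],0,0],[[0,0,0.4],0,0],[[0,0,0],0,0]]'; python3 -m inch '[[[0,0,0.5],0,0],[[0,0,0.5],0,0],[[0,0,0],0,0]]'
```

```text
clock: 11.32
position: [0.551, 0.1065, 0.1817]
ee_rot: [3.139, 0.131, -0.001]
ft_force: [-0.6, -0.1, -6.9]
opening: 0.0092
grip_force: 59.2
clock: 11.7
position: [0.5512, 0.1065, 0.172]
ee_rot: [3.139, 0.131, 0.0]
ft_force: [0.4, -0.1, -1.9]
opening: 0.0091
grip_force: 59.7
```

```bash
python3 -m inch '[[[0,0,0.4],0,0],[[0,0,0.4],0,0],[[0,0,0],0,0]]'; python3 -m inch '[[[0,0,0.2],0,0],[[0,0,0],0,0]]'
```

```text
clock: 12.08
position: [0.5509, 0.1065, 0.1639]
ee_rot: [3.139, 0.131, -0.001]
ft_force: [0.1, -0.1, -1.7]
opening: 0.0096
grip_force: 59.7
clock: 12.32
position: [0.551, 0.1066, 0.1622]
ee_rot: [3.139, 0.131, -0.0]
ft_force: [-0.2, 0.0, -2.1]
opening: 0.0092
grip_force: 59.7
```

```bash
python3 -m inch '[[[0,0,0.1],0,0],[[0,0,0],0,0]]'; python3 -m inch '[[[0,0,0.1],0,0],[[0,0,0],0,0]]';python3 -m inch '[[[0,0,0.1],0,0],[[0,0,0],0,0]]'
```

```text
clock: 12.58
position: [0.551, 0.1066, 0.1612]
ee_rot: [3.139, 0.131, 0.0]
ft_force: [0.3, -0.3, -0.9]
opening: 0.0094
grip_force: 59.7
clock: 12.82
position: [0.551, 0.1066, 0.1602]
ee_rot: [3.139, 0.131, -0.0]
ft_force: [-0.2, -0.3, -1.8]
opening: 0.0094
grip_force: 59.7
clock: 13.08
position: [0.5511, 0.1065, 0.1594]
ee_rot: [3.139, 0.131, 0.0]
ft_force: [-0.8, 0.3, -0.6]
opening: 0.0093
grip_force: 60.0
```

Run:
```python
from h import *
p,d=cams.snapshot("scene")
cv2.imwrite("pics/s3.png",cv2.resize(p[120:200,255:355,::-1],(750,600),interpolation=cv2.INTER_CUBIC))
```

```text
(no output)
```

View pics/s3.png

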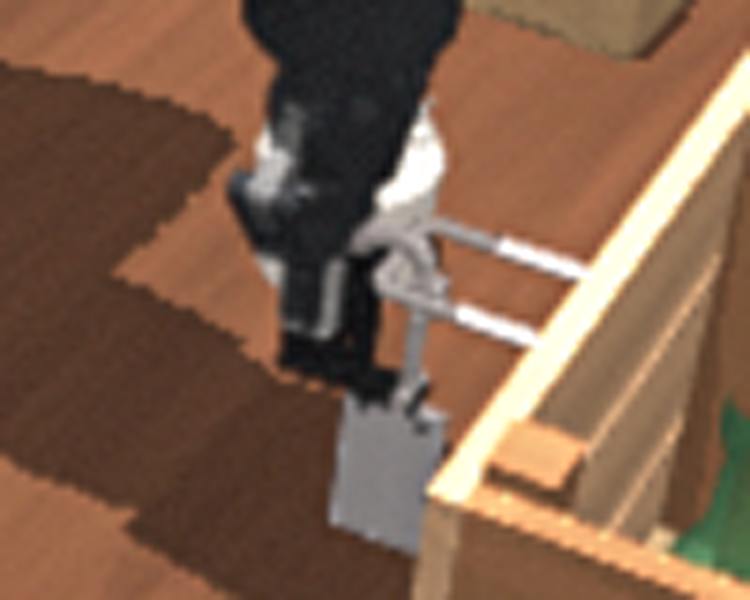

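The bow passes over the bar at (400,250) with the gate straight below it at (415,350), so the hook is clipped on and the tag upright. I seat it fully next.

```bash
python3 -m inch '[[[0,0,0.06],0,0],[[0,0,0],0,0]]' 20
```

```text
clock: 13.38
position: [0.5512, 0.1066, 0.159]
ee_rot: [3.139, 0.131, 0.001]
ft_force: [-2.0, 0.6, 4.4]
opening: 0.0092
grip_force: 60.5
```

```bash
python3 -m inch '[[[0,0,0],0,0.16],[[0,0,0],0,0.22],[[0,0,0],0,0.3],[[0,0,0],0,0.3],[[0,0,0],0,0.3]]'
```

```text
clock: 14.0
position: [0.551, 0.1066, 0.1586]
ee_rot: [3.139, 0.131, -0.0]
ft_force: [0.2, 0.1, 0.3]
opening: 0.0254
grip_force: 0.0
```

```bash
python3 -m inch '[[[0,0,0],0,0.4],[[0,0,0],0,0.4],[[0,0,-1],0,0.4],[[0,0,-2],0,0.4],[[0,0,-3],0,0.4]]'; python3 -m inch '[[[0,0,-4],0,0.4],[[-3,0,-4],0,0.4],[[-4,0,0],0,0.4],[[0,0,0],0,0.4],[[0,0,0],0,0.4]]'
python3 - <<'E'
from h import *
p,d=cams.snapshot("scene")
cv2.imwrite("pics/s4.png",cv2.resize(p[120:200,255:355,::-1],(750,600),interpolation=cv2.INTER_CUBIC))
p,d=cams.snapshot("top")
E
```

```text
clock: 14.62
position: [0.5508, 0.1065, 0.2195]
ee_rot: [3.139, 0.131, -0.002]
ft_force: [1.0, 0.4, 0.4]
opening: 0.0345
grip_force: 0.0
clock: 15.25
position: [0.4817, 0.1008, 0.2993]
ee_rot: [3.139, 0.131, 0.002]
ft_force: [0.6, 0.6, 1.0]
opening: 0.0346
grip_force: 0.0
```

View pics/s4.png

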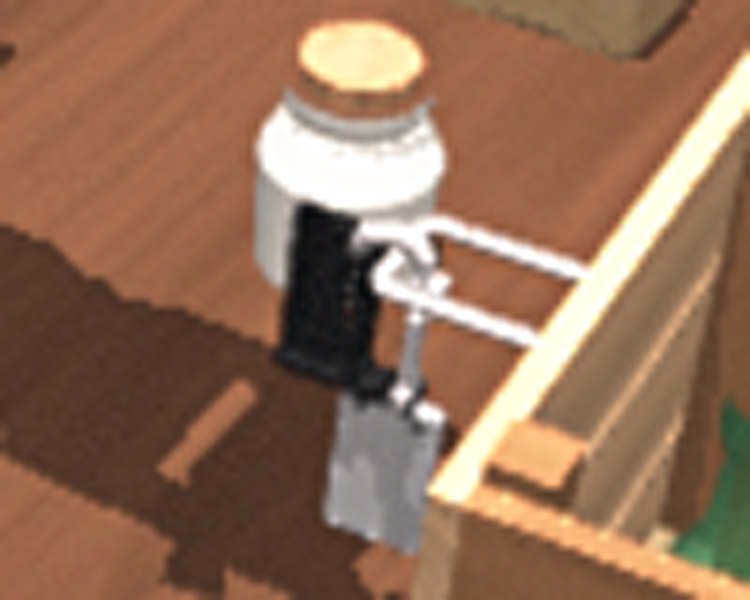

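The tag hangs upright from the eye: bow over the bar at (400,250), gate shut below it at (412,350), tag plate at (385,470). The gripper is clear, so I let it settle briefly and hand in.

```bash
python3 -m inch '[[[0,0,0],0,0.4],[[0,0,0],0,0.4],[[0,0,0],0,0.4],[[0,0,0],0,0.4]]'; python3 -c "
from plant import order;print(order.hand_in())"
```

```text
clock: 15.85
position: [0.4813, 0.1007, 0.2986]
ee_rot: [3.139, 0.131, -0.0]
ft_force: [0.0, 0.8, 0.6]
opening: 0.0343
grip_force: 0.0
the job is handed in; nothing more can be done
None
```

The lot tag is clipped onto the crate's eye and, in the last picture, hangs upright with the gate shut; I handed the job in at about 16 s with the gripper clear, and hand-in returned no verdict.

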